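Pack the rack service caddy

TASK

Pack the aluminium service caddy with spares for the control rack: stand the green terminal block, the breaker with the blue switch, the yellow safety module and the black finned heat sink upright in the caddy, each flat on the floor of the compartment of its own colour. The breaker with the red switch and the orange terminal block belong to another rack: leave them standing where they are.

Things in the scene. Friction and masses are not known exactly. Their poses are not given: they have to be found in the camera images.
- terminal_green_mid (a point): green rail terminal block, all green plastic with a row of five steel screw heads on top: 62 mm long (its x), 46 mm high; the lower 30 mm is 32 mm wide (its y), the upper 16 mm is a 22 mm wide ridge. It stands on the table at a varying yaw; this point is its centre, half-way up (23 mm above its underside); z up. Goes into the green compartment.
- breaker_blue_mid (a point): two-pole circuit breaker, white, with a blue switch bar on top and blue bands on its two shoulders: 64 mm long (x), 36 mm wide (y), 60 mm high; the lower 32 mm is full length, the middle 36 mm of the length rises to 50 mm, then the bar (14 x 30 mm). Stands on the table at any yaw; this point is half-way up (30 mm), on its middle; z up. Goes into the blue compartment.
- safety_mid (a point): safety relay module, a yellow box 62 mm long (its x), 36 mm wide (its y), 56 mm high, with two grey screw strips and a small black window on top. It stands on the table at a varying yaw; this point is its centre, half-way up (28 mm above its underside); z up. Goes into the yellow compartment.
- heatsink_mid (a point): black heat sink, 60 mm long (its x), 36 mm wide (its y), 46 mm high, with six upright fins running along x. It stands on the table at a varying yaw, fins up; this point is its centre, half-way up (23 mm above its underside); z up. Goes into the black compartment.
- breaker_red_mid (a point): two-pole circuit breaker, white, with a red switch bar on top and red bands on its two shoulders: 64 mm long (x), 36 mm wide (y), 60 mm high; the lower 32 mm is full length, the middle 36 mm of the length rises to 50 mm, then the bar (14 x 30 mm). Stands on the table at any yaw; this point is half-way up (30 mm), on its middle; z up. Leave it there.
- terminal_orange_mid (a point): orange rail terminal block, all orange plastic with a row of five steel screw heads on top: 62 mm long (its x), 46 mm high; the lower 30 mm is 32 mm wide (its y), the upper 16 mm is a 22 mm wide ridge. It stands on the table at a varying yaw; this point is its centre, half-way up (23 mm above its underside); z up. Leave it there.
- bin_green: green compartment of the fixed aluminium caddy (28 mm high): open green tray, 86 mm (x) by 76 mm (y), 24 mm high, walls and floor 3 mm. Origin: centre of its underside, 4 mm above the table; inner floor 3 mm above it; z up. Immovable. The four stand two by two at one yaw, centres 92 mm apart along x, 90 mm along y; which is where varies.
- bin_blue: blue compartment of the fixed aluminium caddy (28 mm high): open blue tray, 86 mm (x) by 76 mm (y), 24 mm high, walls and floor 3 mm. Origin: centre of its underside, 4 mm above the table; inner floor 3 mm above it; z up. Immovable. The four stand two by two at one yaw, centres 92 mm apart along x, 90 mm along y; which is where varies.
- bin_yellow: yellow compartment of the fixed aluminium caddy (28 mm high): open yellow tray, 86 mm (x) by 76 mm (y), 24 mm high, walls and floor 3 mm. Origin: centre of its underside, 4 mm above the table; inner floor 3 mm above it; z up. Immovable. The four stand two by two at one yaw, centres 92 mm apart along x, 90 mm along y; which is where varies.
- bin_black: black compartment of the fixed aluminium caddy (28 mm high): open black tray, 86 mm (x) by 76 mm (y), 24 mm high, walls and floor 3 mm. Origin: centre of its underside, 4 mm above the table; inner floor 3 mm above it; z up. Immovable. The four stand two by two at one yaw, centres 92 mm apart along x, 90 mm along y; which is where varies.

How it is judged:
By the outcome, as a careful person would: the job done as asked, in the order asked, and still so for the second after the job is handed in, with the robot touching nothing.
It also fails if it takes over 99 s, if anything falls off the work surface, if the arm or the gripper's body presses on something with over 40 N, if the wrist force passes 120 N, or if a joint passes its speed limit or range.

ROBOT

A 7-joint arm with a two-finger parallel gripper is mounted at the origin on the work surface. World frame = base frame: x ahead of the robot, y to its left, z up, the work surface at z = 0. Lengths are in m, angles in degrees, forces in N, time in s.
With the tool pointing down it reaches from about 0.425 to 0.875 m from the base axis. Payload 4.7 kg.
Tool frame: the origin (TCP) lies at the very end of the fingers, on their centre line; the grasp point (between the pads) lies 19 mm behind it; z points along the fingers, y is the line along which they close (so a half turn about z gives the same grasp; the last joint's range is limited). The gripper opens to 87 mm and grips with 3 to 60 N. Pads are 19 mm wide; open, the fingers measure 117 mm over their backs; the gripper's body (75 mm by 190 mm) begins 51 mm behind the grasp point.
Start: joints at [-72.187, 18.392, -4.016, 83.108, 1.295, 78.541, -3.26], TCP at [0.19, 0.622, 0.223] pointing down, gripper open.
Joint ranges: [-163.93, 163.93], [-17.29, 119.83], [-79.2, 71.16], [3.27, 140.29], [-89.18, 269.18], [5.43, 117.66], [-154.24, 154.24]. Speed limits (degrees/s): [147.25, 147.25, 180, 180, 180, 180, 180].

INTERFACE

Orientations are given as [roll, pitch, yaw] about the fixed x, y, z axes, in that order (R = Rz(yaw) Ry(pitch) Rx(roll)).
In Python, from cell import telemetry, cams, env gives the robot as it stands.
- The arm moves only by the tool arm_command, never from a script. Its argument "series" is text: rows parted by semicolons, each of 5 numbers parted by spaces: the shift along the tool's x, y, z in mm, then the turn about the tool's z in rad, then the closure in counts, from 0 (fully open) to 255 (shut). A call has 1 to 20 rows; each row shifts and turns the commanded pose from where the row before left it, along the tool's axes as they then stand; what a row does not reach is not made up. A row lasts 1/12 s, in which the tool goes at most 41.7 mm and 7.16 degrees, less where a joint would pass 70% of its speed; a pose out of reach is approached as far as the arm can. A call is refused whole if a number of a shift passes 41.7 or a number of a turn 0.125, either way. A call with a gripper value outside its range is refused whole. The fingers move at their own pace and stop on an object; "squeeze" is the grip in N (left out, the last holds). Time passes only in rows, so rows that do not move let the fingers close. It gives the time, the measured TCP pose, the force, the opening and the grip force at its end, in the units of the state.
- telemetry.get_obs(): the state, without advancing time (a new reading comes with each control period).
- cams.read_camera(name): name is "scene" or "top" or "wrist"; returns the picture (400x640x3 uint8, blue, green, red); there is no depth.
- cams.calibration(name): a dict with "K" (3x3 intrinsics, pixels), "dist" ([k1, k2, p1, p2, k3] as OpenCV has them; the pictures are not rectified), "origin" and "rotation" of the camera in the world; the wrist camera has in their place "hand_eye" (4x4, takes a point from camera to tool coordinates, whose origin is the TCP and whose axes are the flange's). Camera axes: x right, y down, z forward; pixel columns grow to the right and rows downward; lengths in m; the calibration is good to about 2 mm. A picture is of the moment at which its call begins: read the wrist's pose just before it. calibration takes no time and is no camera call.
- env.sign_off(): hands the job in; it is judged then, once.
The state is a dict: "time_s": time; "qpos": joint angles; "joint_velocities": joint speeds; "effort": joint torques, N m; "tool_pos": TCP position; "tool_rot": TCP orientation; "force": force on the tool from outside, world axes, zero at the start; "wrist_torque": the same for the moment, N m; "grip_width": finger opening in m; "grasp_force": force on a finger pad.
Only numpy, scipy, OpenCV 4.12 (cv2) and the standard library are available. Lean on these libraries where they do the work, as an engineer would, in place of code of your own. Each camera call takes 0.05 s, during which the arm holds its last target. There are 200 camera calls.

## Working session

There is one attempt and no reset: what is moved stays moved. The work goes in short steps, Python scripts to look and compute and a tool call to move; the robot and the scene stay as the last step left them, time stands still between calls to the robot, and variables do not carry over. Pictures are saved under pics/ and viewed, at most 14 in all, crops included, and the job is handed in when it is done.

Besides the shell and the picture viewer there is one more tool, called as name(argument=value, ...), one argument or row to a line, values as JSON. arm_command: Moves the arm, as the interface text tells. Its arguments: {"type":"object","properties":{"series":{"type":"string"},"squeeze":{"type":"number"}},"required":["series"]}

```bash
mkdir -p pics; ls
python3 - <<'E'
from cell import telemetry, cams, env
import cv2
print(telemetry.get_obs())
for n in ["top","scene"]:
    c=cams.calibration(n);print(n,c)
    cv2.imwrite(f"pics/{n}0.png",cams.read_camera(n))
print(cams.calibration("wrist"))
E
```

```text
pics
{'time_s': 0.0, 'qpos': array([-72.1861386 ,  18.44040906,  -4.01537494,  83.17562282,
         1.29480725,  78.54222153,  -3.25915019]), 'joint_velocities': array([-0.0178274 ,  0.00492344,  0.02842316,  0.06947705, -0.0011838 ,
        0.12337758, -0.07883986]), 'effort': array([ 2.49909465e-05, -4.91291821e+01, -4.04321887e-01, -3.12515116e+01,
       -6.40980061e-02,  4.40289569e-02,  1.86002562e-04]), 'tool_pos': array([0.18998982, 0.62101742, 0.2214399 ]), 'tool_rot': array([-1.79886982e+02,  5.72281692e-03,  1.62996573e+02]), 'force': array([-0.57932822,  0.03378961,  0.44780238]), 'wrist_torque': array([ 0.02773513, -0.00496926, -0.02291984]), 'grasp_force': 0.0, 'grip_width': 0.08712254032421764}
top {'K': array([[364.02201222,   0.        , 316.79514877],
       [  0.        , 364.02201222, 200.87515607],
       [  0.        ,   0.        ,   1.        ]]), 'dist': array([-0.05350024,  0.        ,  0.        ,  0.        ,  0.        ]), 'origin': array([ 0.41331166, -0.04650174,  0.98765738]), 'rotation': array([-171.04968606,   -0.18813631,  -89.83947634])}
scene {'K
[... 255 characters left out ...]
([ 1.26726591, -0.1446292 ,  0.58046175]), 'rotation': array([-126.08171266,    0.35014728,   82.72140506])}
{'K': array([[359.03705503,   0.        , 320.72579747],
       [  0.        , 359.03705503, 200.14136424],
       [  0.        ,   0.        ,   1.        ]]), 'dist': array([0.02509789, 0.        , 0.        , 0.        , 0.        ]), 'hand_eye': array([[ 9.37133227e-04, -9.52124079e-01, -3.05710419e-01,
         8.45811219e-02],
       [ 9.99999217e-01,  1.14580450e-03, -5.03141368e-04,
        -1.74605452e-04],
       [ 8.29337385e-04, -3.05709708e-01,  9.52124407e-01,
        -1.62459622e-01],
       [ 0.00000000e+00,  0.00000000e+00,  0.00000000e+00,
         1.00000000e+00]])}
```

View pics/top0.png

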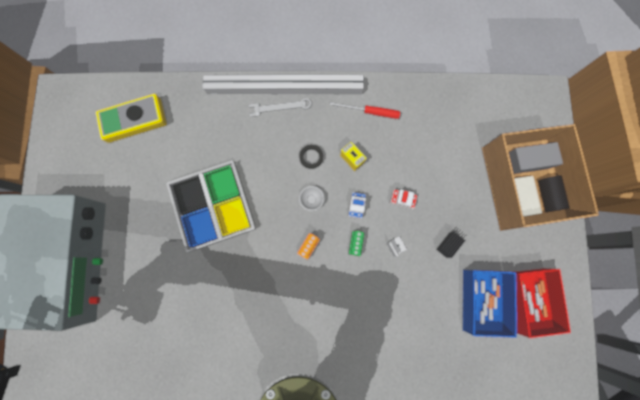

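View pics/scene0.png

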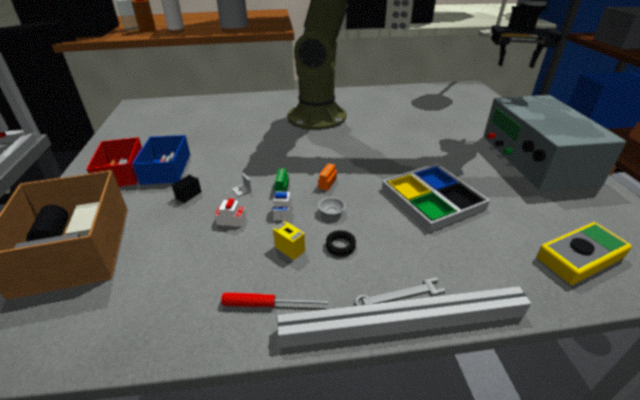

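The top view shows the caddy near (212,204), with black at upper left, green upper right, blue lower left and yellow lower right. The yellow module is at (353,154), the blue breaker (357,204), the red breaker (404,197), the green block (357,242), the orange block (309,245) and the heat sink (451,244). I'll enlarge it.

```bash
cat > h.py <<'E'
import numpy as np, cv2
from scipy.spatial.transform import Rotation as R
from cell import telemetry, cams, env
def pose(name):
    c=cams.calibration(name)
    if name!="wrist": return c, np.array(c["origin"]), R.from_euler("xyz",c["rotation"],degrees=True).as_matrix()
    o=telemetry.get_obs(); T=np.eye(4); T[:3,:3]=R.from_euler("xyz",o["tool_rot"],degrees=True).as_matrix(); T[:3,3]=o["tool_pos"]
    T=T@c["hand_eye"]; return c,T[:3,3],T[:3,:3]
def ray(p,uv,z):
    c,o,Rm=p
    u=cv2.undistortPoints(np.array(uv,float).reshape(-1,1,2),c["K"],c["dist"]).reshape(-1,2)
    d=np.c_[u,np.ones(len(u))]@Rm.T
    return (o+d*((z-o[2])/d[:,2])[:,None])[:,:2]
def proj(p,X):
    c,o,Rm=p
    r=cv2.Rodrigues(Rm.T)[0]; return cv2.projectPoints(np.array(X,float).reshape(-1,3),r,-Rm.T@o,c["K"],c["dist"])[0].reshape(-1,2)
E
python3 - <<'E'
from h import *
im=cv2.imread("pics/top0.png"); p=pose("top")
cv2.imwrite("pics/c0.png",cv2.resize(im[135:265,290:475],None,fx=4.3,fy=4.3,interpolation=cv2.INTER_CUBIC))
for n,uv,z in [("yel",(353,154),.056),("blue",(357,204),.05),("red",(404,197),.05),("green",(357,241),.046),("orange",(309,244),.046),("hs",(451,243),.046),("caddy",(212,204),.028),("bingreen",(222,184),.01),("ring",(311,156),.01),("bowl",(312,197),.02),("brk",(397,245),.02)]:
    print(n,ray(p,uv,z).round(3))
E
```

```text
yel [[ 0.686 -0.145]]
blue [[ 0.553 -0.154]]
red [[ 0.572 -0.278]]
green [[ 0.457 -0.153]]
orange [[ 0.449 -0.029]]
hs [[ 0.452 -0.398]]
caddy [[0.555 0.231]]
bingreen [[0.613 0.211]]
ring [[ 0.693 -0.033]]
bowl [[ 0.576 -0.036]]
brk [[ 0.448 -0.262]]
```

View pics/c0.png

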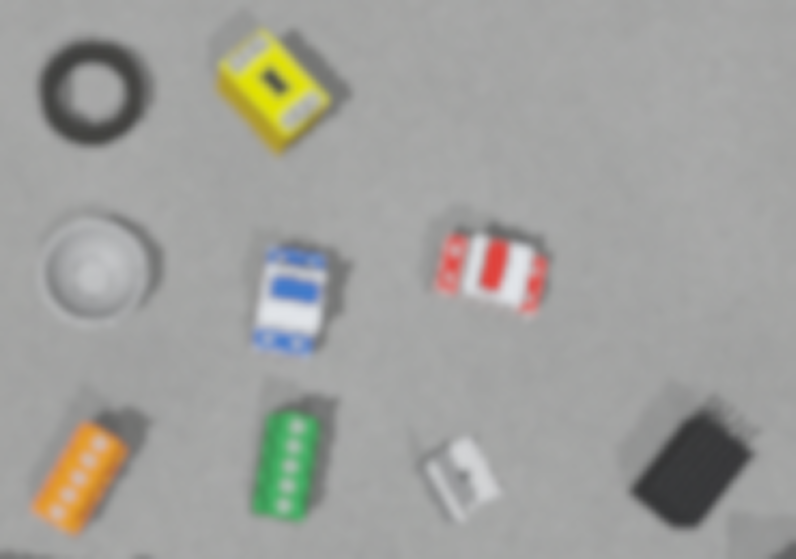

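The crop shows these object long-axis yaws: green about -8°, blue breaker -9°, yellow +48° and heat sink about -40°. I'll hover over the caddy first and look with the wrist camera.

arm_command(
  series="-20 -12 -1 0 0;-28 -17 -1 0 0;-28 -17 -1 0 0;-28 -17 -1 0 0;-28 -17 -1 0 0;-28 -17 -1 0 0;-28 -17 -1 0 0;-28 -17 -1 0 0;-28 -17 -1 0 0;-28 -17 -1 0 0;-28 -17 -1 0 0;-28 -17 -1 0 0;-28 -17 -1 0 0;-28 -17 -1 0 0;-28 -17 -1 0 0;-20 -12 -1 0 0;0 0 0 0 0;0 0 0 0 0",
)

```text
time_s: 1.6
tool_pos: [0.5274, 0.2429, 0.2382]
tool_rot: [-180.0, -0.0, 162.8]
force: [0.3, -0.2, 0.0]
grip_width: 0.0872
grasp_force: 0.0
```

```bash
cat >> h.py <<'E'
def snap(f):
    p=pose("wrist"); im=cams.read_camera("wrist"); cv2.imwrite("pics/"+f,im)
    np.savez("pics/"+f[:-4],o=p[1],R=p[2]); return p,im
def load(f):
    d=np.load("pics/"+f+".npz"); return cams.calibration("wrist"),d["o"],d["R"]
def go(x,y,z,yaw):
    o=telemetry.get_obs(); t=R.from_euler("xyz",o["tool_rot"],degrees=True).as_matrix()
    print("now",o["tool_pos"].round(4),o["tool_rot"].round(2),"t",round(o["time_s"],2),"q7",o["qpos"][6].round(1),"shift mm",(t.T@(np.array([x,y,z])-o["tool_pos"])*1000).round(1),"turn rad",-np.deg2rad((yaw-o["tool_rot"][2]+180)%360-180).round(3))
E
python3 - <<'E'
from h import *
snap("w0.png"); go(.457,-.153,.2,172)
E
```

```text
now [0.5263 0.2448 0.2381] [-1.7999e+02 -7.0000e-02  1.6296e+02] t 1.65 q7 47.5 shift mm [ -50.4 -400.6   38.1] turn rad -0.158
```

View pics/w0.png

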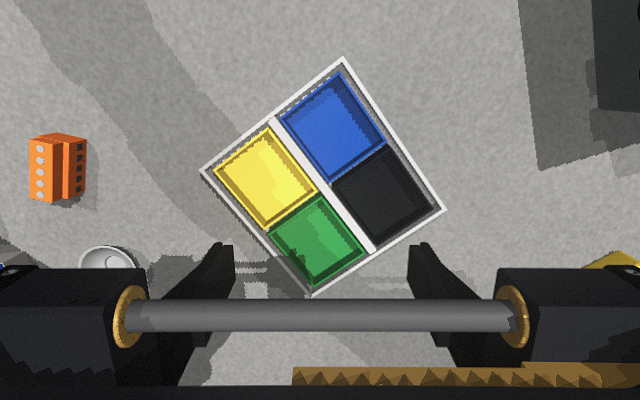

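The wrist view shows the caddy's outer corners at (343,57), (444,209), (312,296) and (200,170). The compartment centres are near blue (331,127), black (384,197), yellow (265,178) and green (318,241).

Run:
```python
from h import *
p=load("w0")
c=ray(p,[(343,57),(444,209),(312,296),(200,170)],.028); print(c.round(4))
for i in range(4):
    d=c[(i+1)%4]-c[i]; print(np.linalg.norm(d).round(4),np.rad2deg(np.arctan2(d[1],d[0])).round(1))
print("centre",c.mean(0), np.mean(c[::2],0),np.mean(c[1::2],0))
im=cv2.imread("pics/w0.png")
hsv=cv2.cvtColor(im,cv2.COLOR_BGR2HSV)
for n,lo,hi in [("blue",(105,150,60),(125,255,255)),("yel",(22,120,80),(34,255,255)),("green",(50,120,40),(75,255,255))]:
    m=cv2.inRange(hsv,lo,hi); m[:, :190]=0; m[:,450:]=0
    q=max(cv2.findContours(m,0,2)[0],key=cv2.contourArea)
    w=ray(p,cv2.approxPolyDP(q,6,True).reshape(-1,2),.028).astype(np.float32)
    print(n,cv2.minAreaRect(w))
```

```text
[[0.4286 0.2953]
 [0.6101 0.358 ]
 [0.672  0.1868]
 [0.4909 0.1198]]
0.192 19.1
0.1821 -70.1
0.1931 -159.7
0.1862 109.5
centre [0.55042265 0.23995363] [0.55032158 0.2410155 ] [0.55052373 0.23889175]
blue ((0.4918706715106964, 0.26644283533096313), (0.08401578664779663, 0.07437581568956375), 19.36509132385254)
yel ((0.5215401649475098, 0.18270055949687958), (0.0850355327129364, 0.07591801881790161), 18.680192947387695)
green ((0.6086662411689758, 0.21307596564292908), (0.08418959379196167, 0.07531120628118515), 19.23716926574707)
```

arm_command(
  series="-3 -20 2 0 0;-4 -32 3 0 0;-4 -32 3 0 0;-4 -32 3 0 0;-4 -32 3 0 0;-4 -32 3 0 0;-4 -32 3 0 0;-4 -32 3 0 0;-4 -32 3 0 0;-4 -32 3 0 0;-4 -32 3 0 0;-4 -32 3 0 0;-4 -32 3 0 0;-2 -17 2 0 0;0 0 0 -0.08 0;0 0 0 -0.08 0;0 0 0 0 0;0 0 0 0 0",
)

```text
time_s: 3.15
tool_pos: [0.4544, -0.1718, 0.1984]
tool_rot: [180.0, -0.0, 172.2]
force: [0.1, 0.4, -0.7]
grip_width: 0.0873
grasp_force: 0.0
```

Run:
```python
from h import *
snap("w1.png"); go(.457,-.153,.2,172)
```

```text
now [ 0.4544 -0.172   0.1985] [ 1.7998e+02 -1.0000e-02  1.7218e+02] t 3.2 q7 98.8 shift mm [ 0.1 19.2 -1.5] turn rad 0.003
```

View pics/w1.png

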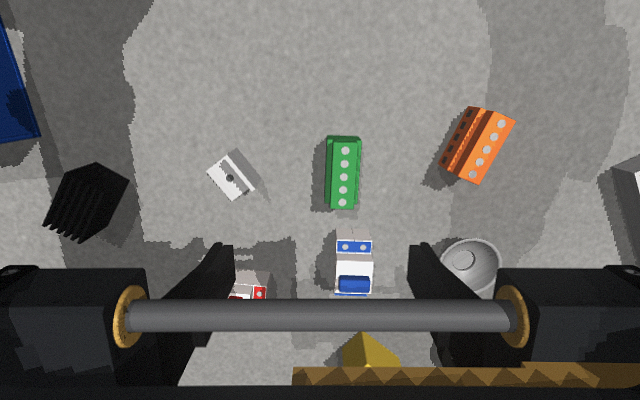

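The wrist view shows the green block's screw row running from (346,150) to (342,202). The blue breaker's bar is at (354,284), and the heat sink is near (87,200).

Run:
```python
from h import *
p=load("w1")
w=ray(p,[(346,150),(345,163.5),(344,176.5),(343,190),(342,202)],.047); d=w[0]-w[-1]
print(w.round(4),w.mean(0),np.rad2deg(np.arctan2(d[1],d[0])))
print("blue bar",ray(p,[(354,277)],.06))
print("hs corners",ray(p,[(129,180),(97,162),(51,190),(76,238)],.046).round(4))
go(*w.mean(0),.06,172)
```

```text
[[ 0.4275 -0.146 ]
 [ 0.4394 -0.1483]
 [ 0.4511 -0.1505]
 [ 0.4635 -0.1529]
 [ 0.4748 -0.1551]] [ 0.45125063 -0.15056124] 169.1029666019693
blue bar [[ 0.54593844 -0.15287079]]
hs corners [[ 0.4286 -0.3424]
 [ 0.409  -0.3651]
 [ 0.4284 -0.4137]
 [ 0.4767 -0.4078]]
now [ 0.4544 -0.172   0.1985] [ 1.7998e+02 -1.0000e-02  1.7218e+02] t 3.2 q7 98.8 shift mm [  6.1  20.7 138.5] turn rad 0.003
```

arm_command(
  series="3 10 10 0 0;3 10.5 20 0 0;0 0 30 0.054 0;0 0 35 0 0;0 0 35 0 0;0 0 30 0 0;0 0 15 0 0;0 0 9 0 0;0 0 0 0 0;0 0 0 0 0;0 0 0 0 255;0 0 0 0 255;0 0 0 0 255;0 0 0 0 255;0 0 0 0 255;0 0 0 0 255;0 0 0 0 255;0 0 0 0 255",
  squeeze=25,
)

```text
time_s: 4.7
tool_pos: [0.451, -0.1522, 0.0146]
tool_rot: [180.0, 0.0, 169.1]
force: [0.2, -0.8, -0.3]
grip_width: 0.0415
grasp_force: 0.0
```

arm_command(
  series="0 0 0 0 255;0 0 0 0 255;0 0 0 0 255;0 0 0 0 255;0 0 0 0 255;0 0 0 0 255",
)

```text
time_s: 5.2
tool_pos: [0.4511, -0.1522, 0.0145]
tool_rot: [180.0, -0.0, 169.1]
force: [-0.4, 0.3, 0.0]
grip_width: 0.0316
grasp_force: 25.0
```

arm_command(
  series="0 0 -15 0 255;0 0 -30 0 255;0 0 -30 0 255;-3 14 -15 0 255;-6 28 0 0 255;-7 31 0 0 255;-7 31 0 0 255;-7 31 0 0 255;-7 31 0 0 255;-7 31 0 0 255;-7 31 0 0 255;-7 31 0 0 255;-7 31 0 0 255;-7 31 0 0 255;-7 31 0 0 255;-7 31 0 0 255;-4 20 0 0 255;-3 16 0 0 255;0 0 0 0 255",
)

```text
time_s: 6.78
tool_pos: [0.6216, 0.2466, 0.1036]
tool_rot: [179.9, -0.0, 169.4]
force: [-1.2, 1.0, -0.2]
grip_width: 0.0319
grasp_force: 25.0
```

arm_command(
  series="0 0 0 -0.106 255;0 0 0 -0.106 255;0 0 0 -0.106 255;0 0 0 -0.106 255;0 0 0 -0.108 255;0 0 0 0 255;0 0 0 0 255",
)

```text
time_s: 7.37
tool_pos: [0.6216, 0.2402, 0.1044]
tool_rot: [-180.0, -0.0, -160.7]
force: [0.5, 0.6, -0.5]
grip_width: 0.0317
grasp_force: 25.0
```

Run:
```python
from h import *
snap("w2.png"); go(.6088,.213,.022,199.6)
```

```text
now [0.6217 0.2405 0.1044] [-1.7998e+02 -3.0000e-02 -1.6067e+02] t 7.42 q7 91.2 shift mm [ 21.2 -21.7  82.4] turn rad -0.005
```

View pics/w2.png

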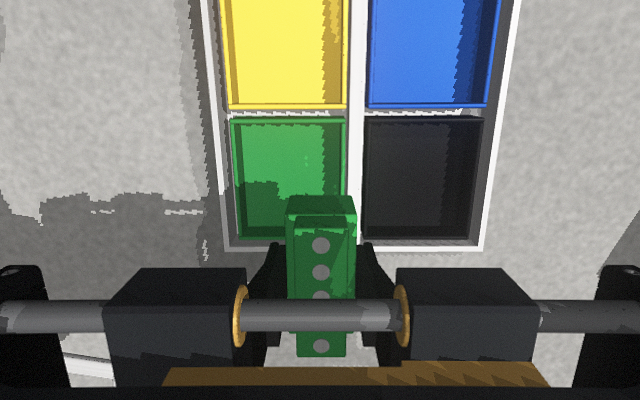

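The green block is held upright with its screw row at u=321. The green tray rim has corners at (230,118), (347,118) and (234,240). Black's corners are (366,118), (484,118) and (480,240). I'll check the bin positions from here.

Run:
```python
from h import *
p=load("w2")
c=ray(p,[(230,118),(347,118),(234,240),(347,240)],.028); print(c.round(4),c.mean(0))
d=c[1]-c[0]; print(np.linalg.norm(d),np.rad2deg(np.arctan2(*d[::-1])))
d=c[2]-c[0]; print(np.linalg.norm(d),np.rad2deg(np.arctan2(*d[::-1])))
for n,x,y in [("green",.6088,.213),("black",.5786,.2978)]:
    a=np.deg2rad(19.6); q=np.array([[x+sx*.043*np.cos(a)-sy*.038*np.sin(a),y+sx*.043*np.sin(a)+sy*.038*np.cos(a),.028] for sx in(-1,1) for sy in (-1,1)]); print(n,proj(p,q).round(0).tolist())
```

```text
[[0.5807 0.1631]
 [0.5555 0.2348]
 [0.6634 0.1881]
 [0.6363 0.2652]] [0.60895576 0.21280133]
0.07598675280563907 109.4256631494367
0.08634421499192199 16.840018459825536
green [[229.0, 118.0], [346.0, 118.0], [239.0, 240.0], [344.0, 239.0]]
black [[368.0, 118.0], [486.0, 117.0], [364.0, 239.0], [469.0, 239.0]]
```

arm_command(
  series="10 -11 0 0 255;11 -11 10 0 255;0 0 20 0 255;0 0 20 0 255;0 0 15 0 255;0 0 8 0 255;0 0 5 0 255;0 0 4 0 255;0 0 0.5 0 255;0 0 0 0 255;0 0 0 0 255",
)

```text
time_s: 8.33
tool_pos: [0.6101, 0.214, 0.023]
tool_rot: [180.0, 0.1, -160.5]
force: [0.7, -0.6, -1.3]
grip_width: 0.0317
grasp_force: 25.0
```

arm_command(
  series="0 0 1 0 255;0 0 0 0 255;0 0 0 0 143;0 0 0 0 143;0 0 0 0 143;0 0 0 0 143;0 0 0 0 143;0 0 -4 0 143;0 0 -8 0 143;0 0 -20 0 143;0 0 -30 0 0;0 0 -35 0 0;0 0 0 0 0;0 0 0 0 0",
)

```text
time_s: 9.5
tool_pos: [0.6116, 0.2144, 0.122]
tool_rot: [180.0, 0.4, -160.5]
force: [0.1, 0.0, -0.9]
grip_width: 0.0572
grasp_force: 0.0
```

Run:
```python
from h import *
snap("w3.png"); go(.546,-.153,.17,171)
```

```text
now [0.6101 0.214  0.1198] [ 1.7998e+02  1.6000e-01 -1.6045e+02] t 9.55 q7 92.9 shift mm [ 183.1 -324.4  -50.9] turn rad 0.498
```

View pics/w3.png

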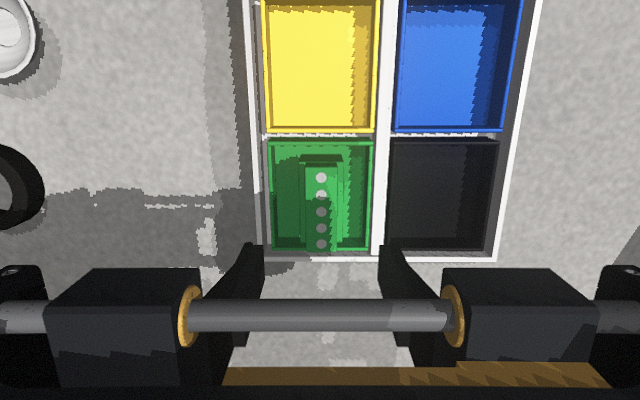

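The green block stands upright in the middle of the green tray. Next is the blue breaker.

arm_command(
  series="4 -6 -15 0 0;10 -17 -12 0 0;15 -27 -10 0 0;15 -27 -7 0 0;15 -27 -7 0 0;15 -27 0 0 0;15 -27 0 0 0;15 -27 0 0 0;15 -27 0 0 0;15 -27 0 0 0;15 -27 0 0 0;15 -27 0 0 0;15 -27 0 0 0;9 -15 0 0 0;0 0 0 0 0",
)

```text
time_s: 10.8
tool_pos: [0.5416, -0.1712, 0.1691]
tool_rot: [-179.9, -0.1, -160.9]
force: [-0.7, -0.4, 0.6]
grip_width: 0.087
grasp_force: 0.0
```

arm_command(
  series="0 0 0 0.1 0;0 0 0 0.1 0;0 0 0 0.1 0;0 0 0 0.1 0;0 0 0 0.098 0;0 0 0 0 0;0 0 0 0 0",
)

```text
time_s: 11.38
tool_pos: [0.544, -0.1641, 0.1688]
tool_rot: [180.0, -0.1, 171.2]
force: [-0.7, 0.9, 0.5]
grip_width: 0.0872
grasp_force: 0.0
```

Run:
```python
from h import *
p,im=snap("w4.png"); go(.546,-.153,.17,171)
```

```text
now [ 0.5441 -0.1642  0.1689] [ 1.7998e+02 -4.0000e-02  1.7122e+02] t 11.43 q7 100.9 shift mm [-0.2 11.3 -1.1] turn rad 0.004
```

View pics/w4.png

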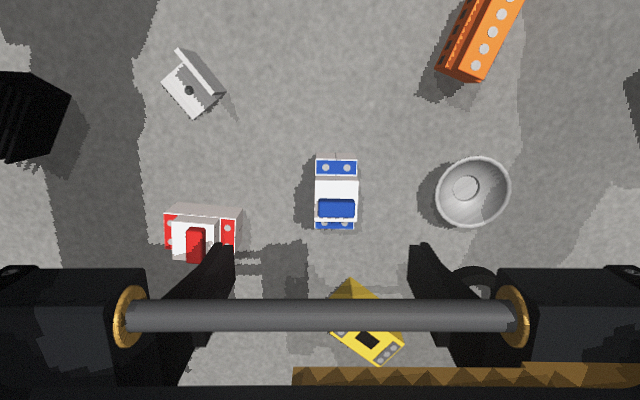

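The blue breaker's shoulder dots are at (326,167), (347,167), (327,224) and (346,224), with the bar near (336,208). Averaging the dots at z=0.032 gives its centre.

Run:
```python
from h import *
p=load("w4")
w=ray(p,[(326,167.5),(347,167),(327,224),(346,224)],.032); print(w.round(4),w.mean(0))
e=ray(p,[(316,159),(357,158)],.032);print(np.linalg.norm(e[1]-e[0]))
d=w[:2].mean(0)-w[2:].mean(0);yaw=np.rad2deg(np.arctan2(*d[::-1]));print(yaw, np.linalg.norm(d))
d=e[1]-e[0];print("yaw from edge",np.rad2deg(np.arctan2(*d[::-1]))+90)
go(*w.mean(0),.025,yaw)
```

```text
[[ 0.527  -0.1572]
 [ 0.5293 -0.1395]
 [ 0.5781 -0.1639]
 [ 0.5807 -0.1471]] [ 0.55378168 -0.15192955]
0.03458657993899048
172.0476676334933 0.05176455953307118
yaw from edge 172.67965305546403
now [ 0.5441 -0.1642  0.1689] [ 1.7998e+02 -4.0000e-02  1.7122e+02] t 11.43 q7 100.9 shift mm [ -7.8  13.5 143.9] turn rad -0.014
```

arm_command(
  series="-4 7 10 0 0;-4 6.5 20 -0.014 0;0 0 30 0 0;0 0 35 0 0;0 0 25 0 0;0 0 14 0 0;0 0 10 0 0;0 0 0 0 0;0 0 0 0 255;0 0 0 0 255;0 0 0 0 255;0 0 0 0 255;0 0 0 0 255;0 0 0 0 255;0 0 0 0 255;0 0 0 0 255;0 0 0 0 255;0 0 0 0 255;0 0 0 0 255",
)

```text
time_s: 13.02
tool_pos: [0.5544, -0.1528, 0.0251]
tool_rot: [180.0, 0.0, 171.8]
force: [-1.1, -1.2, 1.6]
grip_width: 0.0363
grasp_force: 24.8
```

arm_command(
  series="0 0 0 0 255;0 0 0 0 255;0 0 0 0 255",
)

```text
time_s: 13.27
tool_pos: [0.5544, -0.1528, 0.0251]
tool_rot: [180.0, 0.0, 171.8]
force: [-0.1, -0.2, 1.6]
grip_width: 0.0359
grasp_force: 24.8
```

Run:
```python
from h import *
go(.492,.267,.12,199.6)
```

```text
now [ 0.5544 -0.1528  0.0251] [1.8000e+02 1.0000e-02 1.7182e+02] t 13.27 q7 105.0 shift mm [121.5 406.7 -94.9] turn rad -0.485
```

arm_command(
  series="0 0 -15 0 255;0 0 -35 0 255;0 0 -35 0 255;6 18 -15 0 255;9 30 0 0 255;9 30 0 0 255;9 30 0 0 255;9 30 0 0 255;9 30 0 0 255;9 30 0 0 255;9 30 0 0 255;9 30 0 0 255;9 30 0 0 255;9 30 0 0 255;9 30 0 0 255;9 30 0 0 255;8 28 0 0 255;0 0 0 0 255;0 0 0 0 255",
)

```text
time_s: 14.85
tool_pos: [0.4899, 0.2686, 0.1242]
tool_rot: [-180.0, -0.1, 172.1]
force: [0.5, -0.4, -1.5]
grip_width: 0.036
grasp_force: 24.8
```

arm_command(
  series="0 0 0 -0.1 255;0 0 0 -0.1 255;0 0 0 -0.1 255;0 0 0 -0.1 255;0 0 0 -0.085 255;0 0 0 0 255;0 0 0 0 255",
)

```text
time_s: 15.43
tool_pos: [0.4915, 0.265, 0.1248]
tool_rot: [-180.0, -0.0, -160.6]
force: [-0.1, 0.5, -0.8]
grip_width: 0.0363
grasp_force: 24.8
```

Run:
```python
from h import *
go(.492,.267,.0325,199.6)
```

```text
now [0.4915 0.265  0.1248] [-1.7997e+02 -4.0000e-02 -1.6064e+02] t 15.43 q7 80.6 shift mm [-1.2  1.7 92.3] turn rad -0.004
```

arm_command(
  series="-1 1.7 15 0 255;0 0 25 0 255;0 0 25 0 255;0 0 14 0 255;0 0 7 0 255;0 0 4 0 255;0 0 2 0 255;0 0 0 0 255;0 0 0 0 255",
)

```text
time_s: 16.18
tool_pos: [0.4925, 0.2688, 0.0342]
tool_rot: [180.0, 0.1, -160.4]
force: [-0.1, 0.9, -1.9]
grip_width: 0.0359
grasp_force: 24.8
```

arm_command(
  series="0 0 1.5 0 255;0 0 0.4 0 255;0 0 0 0 255;0 0 0 0 125;0 0 0 0 125;0 0 0 0 125;0 0 0 0 125;0 0 0 0 125;0 0 -5 0 125;0 0 -15 0 125;0 0 -30 0 125;0 0 -35 0 0;0 0 -15 0 0;0 0 0 0 0",
)

```text
time_s: 17.35
tool_pos: [0.4945, 0.2699, 0.1363]
tool_rot: [179.9, 0.5, -160.4]
force: [1.1, -0.1, 0.3]
grip_width: 0.0567
grasp_force: 0.0
```

Run:
```python
from h import *
p,im=snap("w5.png"); go(.686,-.145,.17,48)
```

```text
now [0.4932 0.2693 0.1339] [ 179.92    0.28 -160.39] t 17.4 q7 80.5 shift mm [ -42.8 -454.9  -36.6] turn rad 2.646
```

View pics/w5.png

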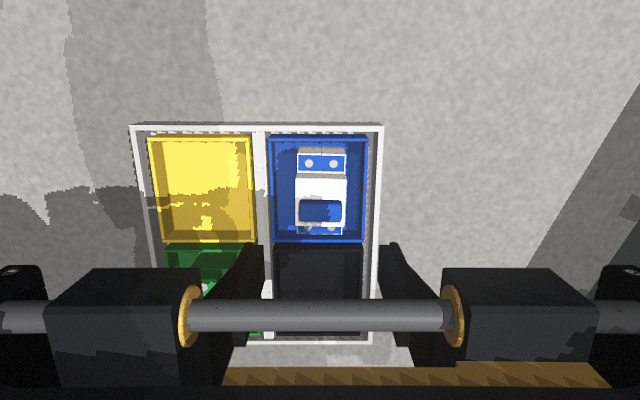

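The blue breaker stands flat in the blue tray. Next is the yellow module.

arm_command(
  series="0 -10 -20 0 0;-2 -20 -17 0 0;-3 -32 0 0 0;-3 -32 0 0 0;-3 -32 0 0 0;-3 -32 0 0 0;-3 -32 0 0 0;-3 -32 0 0 0;-3 -32 0 0 0;-3 -32 0 0 0;-3 -32 0 0 0;-3 -32 0 0 0;-3 -32 0 0 0;-3 -32 0 0 0;-3 -32 0 0 0;-2 -9 0 0 0;0 0 0 0 0",
)

```text
time_s: 18.82
tool_pos: [0.684, -0.1503, 0.1661]
tool_rot: [-179.9, -0.2, -160.7]
force: [-0.9, 0.1, -0.4]
grip_width: 0.0867
grasp_force: 0.0
```

arm_command(
  series="0 0 0 0.12 0;0 0 0 0.12 0;0 0 0 0.12 0;0 0 0 0.12 0;0 0 0 0.12 0;0 0 0 0.12 0;0 0 0 0.12 0;0 0 0 0.12 0;0 0 0 0.12 0;0 0 0 0.12 0;0 0 0 0.12 0;0 0 0 0.12 0;0 0 0 0.12 0;0 0 0 0.12 0;0 0 0 0.12 0;0 0 0 0.12 0;0 0 0 0.12 0;0 0 0 0.12 0;0 0 0 0.12 0;0 0 0 0.12 0",
)

```text
time_s: 20.48
tool_pos: [0.6843, -0.143, 0.167]
tool_rot: [-179.8, -0.1, 61.9]
force: [-0.2, -0.3, 0.6]
grip_width: 0.0873
grasp_force: 0.0
```

arm_command(
  series="0 0 0 0.12 0;0 0 0 0.12 0;0 0 0 0 0;0 0 0 0 0",
)

```text
time_s: 20.82
tool_pos: [0.6845, -0.1438, 0.1672]
tool_rot: [-179.9, 0.0, 48.6]
force: [0.3, -0.2, 0.3]
grip_width: 0.087
grasp_force: 0.0
```

Run:
```python
from h import *
p,im=snap("w6.png"); go(.686,-.145,.17,48)
```

```text
now [ 0.6846 -0.1442  0.1674] [-1.7991e+02 -1.0000e-02  4.8610e+01] t 20.87 q7 -12.0 shift mm [ 0.3  1.6 -2.6] turn rad 0.011
```

View pics/w6.png

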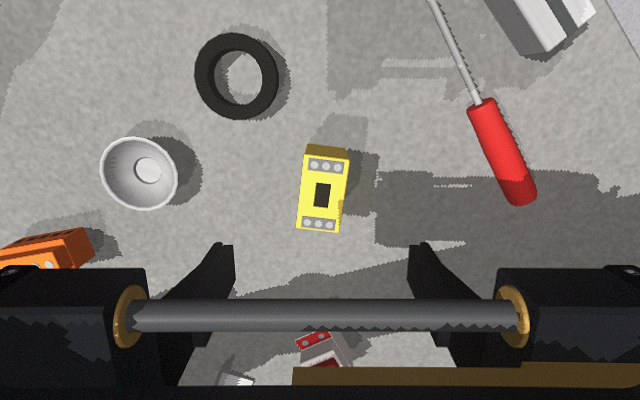

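The yellow module's top has corners at (304,154), (349,158), (340,233) and (297,228).

Run:
```python
from h import *
p=load("w6")
w=ray(p,[(304,154),(349,158),(340,233),(297,228)],.056); print(w.round(4),w.mean(0))
for i in range(4): d=w[(i+1)%4]-w[i]; print(np.linalg.norm(d).round(4),np.rad2deg(np.arctan2(*d[::-1])).round(1))
print(cv2.minAreaRect(w.astype(np.float32)))
go(*w.mean(0),.025,43)
```

```text
[[ 0.6971 -0.1101]
 [ 0.7211 -0.1353]
 [ 0.6752 -0.1785]
 [ 0.6516 -0.1518]] [ 0.68623649 -0.14393343]
0.0348 -46.4
0.0629 -136.7
0.0357 131.6
0.0617 42.5
((0.6859260201454163, -0.14393280446529388), (0.06293817609548569, 0.03565409779548645), 43.298667907714844)
now [ 0.6846 -0.1442  0.1674] [-1.7991e+02 -1.0000e-02  4.8610e+01] t 20.87 q7 -12.0 shift mm [  1.3   1.3 142.4] turn rad 0.098
```

arm_command(
  series="1.3 1.3 10 0 0;0 0 20 0.098 0;0 0 30 0 0;0 0 35 0 0;0 0 24 0 0;0 0 14 0 0;0 0 9.5 0 0;0 0 0 0 0;0 0 0 0 255;0 0 0 0 255;0 0 0 0 255;0 0 0 0 255;0 0 0 0 255;0 0 0 0 255;0 0 0 0 255;0 0 0 0 255;0 0 0 0 255;0 0 0 0 255;0 0 0 0 255",
)

```text
time_s: 22.45
tool_pos: [0.6865, -0.1454, 0.0257]
tool_rot: [-179.9, 0.0, 42.7]
force: [-1.7, 1.0, 2.4]
grip_width: 0.036
grasp_force: 25.0
```

arm_command(
  series="0 0 0 0 255;0 0 0 0 255;0 0 0 0 255",
)

```text
time_s: 22.7
tool_pos: [0.6866, -0.1455, 0.0257]
tool_rot: [-180.0, -0.0, 42.7]
force: [-1.3, 0.4, 1.9]
grip_width: 0.0353
grasp_force: 25.0
```

Run:
```python
from h import *
go(.522,.182,.13,19.6)
```

```text
now [ 0.6866 -0.1455  0.0257] [-179.97   -0.     42.73] t 22.7 q7 -13.7 shift mm [ 101.3 -352.3 -104.2] turn rad 0.404
```

arm_command(
  series="0 0 -15 0 255;0 0 -35 0 255;0 0 -35 0 255;5 -16 -19 0 255;8 -28 0 0 255;8 -28 0 0 255;8 -28 0 0 255;8 -28 0 0 255;8 -28 0 0 255;8 -28 0 0 255;8 -28 0 0 255;8 -28 0 0 255;8 -28 0 0 255;8 -28 0 0 255;8 -28 0 0 255;8 -28 0 0 255;0 0 0 0 255;0 0 0 0 255",
)

```text
time_s: 24.2
tool_pos: [0.5217, 0.1836, 0.1302]
tool_rot: [-180.0, -0.1, 43.0]
force: [0.6, -0.5, -1.7]
grip_width: 0.0362
grasp_force: 25.0
```

arm_command(
  series="0 0 0 0.1 255;0 0 0 0.1 255;0 0 0 0.1 255;0 0 0 0.104 255;0 0 0 0 255;0 0 0 0 255",
)

```text
time_s: 24.7
tool_pos: [0.5229, 0.1798, 0.1301]
tool_rot: [180.0, -0.1, 19.6]
force: [-0.4, 0.4, -1.7]
grip_width: 0.0358
grasp_force: 25.0
```

Run:
```python
from h import *
go(.522,.182,.033,19.6)
```

```text
now [0.5229 0.1798 0.1301] [ 1.7997e+02 -6.0000e-02  1.9610e+01] t 24.7 q7 -74.7 shift mm [-0.2 -2.4 97.1] turn rad 0.0
```

arm_command(
  series="0 -1.5 15 0 255;0 0 25 0 255;0 0 25 0 255;0 0 16 0 255;0 0 8 0 255;0 0 4 0 255;0 0 2 0 255;0 0 0 0 255;0 0 0 0 255",
)

```text
time_s: 25.45
tool_pos: [0.5225, 0.183, 0.0357]
tool_rot: [-180.0, -0.1, 19.6]
force: [0.3, -0.1, -0.4]
grip_width: 0.0356
grasp_force: 25.0
```

arm_command(
  series="0 0 1.5 0 255;0 0 1.5 0 255;0 0 0 0 255;0 0 0 0 255;0 0 0 0 125;0 0 0 0 125;0 0 0 0 125;0 0 0 0 125;0 0 0 0 125;0 0 -5 0 125;0 0 -15 0 125;0 0 -30 0 125;0 0 -35 0 0;0 0 -30 0 0;0 0 0 0 0;0 0 0 0 0",
)

```text
time_s: 26.78
tool_pos: [0.5231, 0.1834, 0.1494]
tool_rot: [-179.9, -0.3, 19.6]
force: [0.1, 0.1, -0.9]
grip_width: 0.0634
grasp_force: 0.0
```

Run:
```python
from h import *
p,im=snap("w7.png"); go(.450,-.395,.17,-40)
```

```text
now [0.5219 0.1831 0.1477] [-1.7992e+02 -9.0000e-02  1.9590e+01] t 26.83 q7 -76.8 shift mm [-261.5  520.5  -23.4] turn rad 1.04
```

View pics/w7.png

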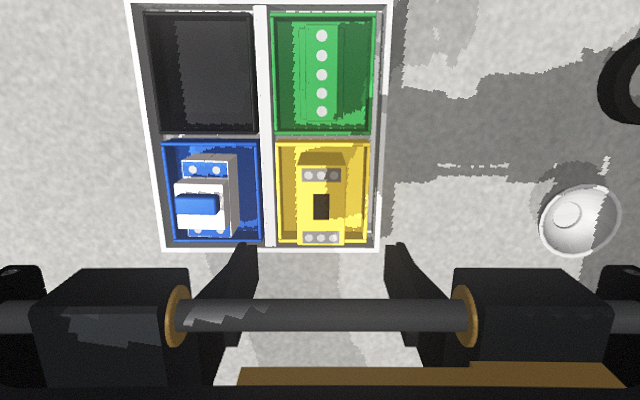

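Green, blue and yellow all stand upright in their trays. Now the heat sink.

arm_command(
  series="-6 12 -12 0 0;-12 24 -12 0 0;-15 30 0 0 0;-15 30 0 0 0;-15 30 0 0 0;-15 30 0 0 0;-15 30 0 0 0;-15 30 0 0 0;-15 30 0 0 0;-15 30 0 0 0;-15 30 0 0 0;-15 30 0 0 0;-15 30 0 0 0;-15 30 0 0 0;-15 30 0 0 0;-15 30 0 0 0;-15 30 0 0 0;-12 22 0 0 0;-6 12 0 0 0;0 0 0 0 0",
)

```text
time_s: 28.5
tool_pos: [0.4468, -0.3981, 0.1695]
tool_rot: [180.0, 0.2, 19.2]
force: [-0.1, -0.0, 0.2]
grip_width: 0.087
grasp_force: 0.0
```

arm_command(
  series="0 0 0 0.12 0;0 0 0 0.12 0;0 0 0 0.12 0;0 0 0 0.12 0;0 0 0 0.12 0;0 0 0 0.12 0;0 0 0 0.12 0;0 0 0 0.12 0;0 0 0 0.08 0;0 0 0 0 0;0 0 0 0 0",
)

```text
time_s: 29.42
tool_pos: [0.4502, -0.3931, 0.1698]
tool_rot: [-180.0, 0.1, -39.8]
force: [-0.3, 0.4, 0.8]
grip_width: 0.0868
grasp_force: 0.0
```

Run:
```python
from h import *
p,im=snap("w8.png"); go(.450,-.395,.17,-40)
g=np.clip((im[100:300,180:460].astype(float)/255)**.5*255,0,255).astype('u1')
cv2.imwrite("pics/w8c.png",cv2.resize(g,None,fx=2.8,fy=2.8,interpolation=cv2.INTER_CUBIC))
```

```text
now [ 0.4502 -0.3934  0.17  ] [-1.7997e+02  7.0000e-02 -3.9810e+01] t 29.47 q7 -70.4 shift mm [0.9 1.3 0. ] turn rad 0.003
```

View pics/w8c.png

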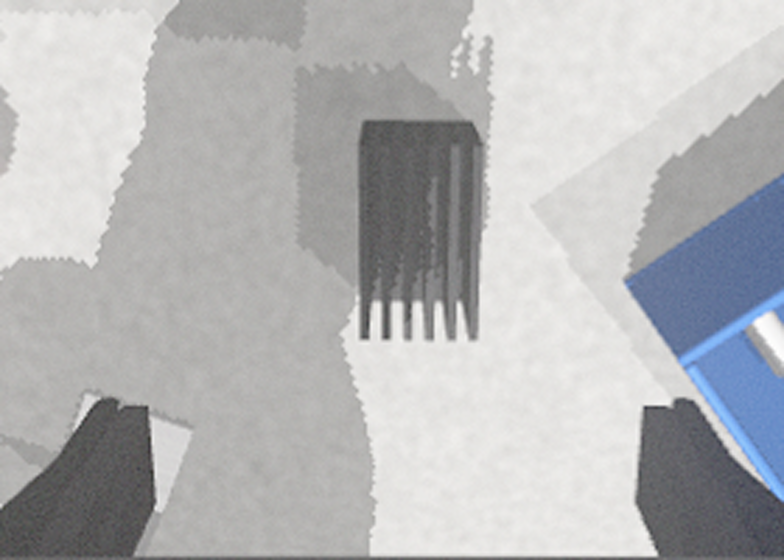

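The enlarged crop shows the heat sink top with corners at crop (360,145), (482,145), (475,340) and (362,340). The blue box's nearest corner is near (625,280).

Run:
```python
from h import *
p=load("w8")
f=lambda L:[(180+a/2.8,100+b/2.8) for a,b in L]
w=ray(p,f([(360,145),(482,145),(475,340),(362,340)]),.046); print(w.round(4),w.mean(0))
for i in range(4): d=w[(i+1)%4]-w[i]; print(np.linalg.norm(d).round(4),np.rad2deg(np.arctan2(*d[::-1])).round(1))
m=w.mean(0)
go(*m,.022,-39.5)
a=np.deg2rad(-39.5); B=np.array([[np.cos(a),np.sin(a)],[np.sin(a),-np.cos(a)]])
for z in (0,.03,.05): print("box corner in tool frame",z,(ray(p,f([(532,205),(625,280),(680,360)]),z)-m)@B.T)
```

```text
[[ 0.4818 -0.4072]
 [ 0.4595 -0.4341]
 [ 0.4137 -0.3954]
 [ 0.4357 -0.3689]] [ 0.44767473 -0.40136516]
0.035 -129.8
0.0599 139.8
0.0345 50.2
0.0599 -39.8
now [ 0.4502 -0.3934  0.17  ] [-1.7997e+02  7.0000e-02 -3.9810e+01] t 29.47 q7 -70.4 shift mm [  3.4   7.8 148. ] turn rad -0.005
box corner in tool frame 0 [[ 0.00090544  0.03920522]
 [-0.02597281  0.07246329]
 [-0.05600215  0.0939663 ]]
box corner in tool frame 0.03 [[ 0.00825052  0.03499305]
 [-0.0162001   0.06524727]
 [-0.0435172   0.08480815]]
box corner in tool frame 0.05 [[ 0.01314724  0.03218494]
 [-0.00968496  0.0604366 ]
 [-0.03519391  0.07870271]]
```

arm_command(
  series="1.5 3.5 5 0 60;1.5 3.5 15 -0.005 60;0 0 30 0 60;0 0 35 0 60;0 0 30 0 60;0 0 17 0 60;0 0 10 0 60;0 0 4.5 0 60;0 0 0 0 60;0 0 0 0 255;0 0 0 0 255;0 0 0 0 255;0 0 0 0 255;0 0 0 0 255;0 0 0 0 255;0 0 0 0 255;0 0 0 0 255;0 0 0 0 255;0 0 0 0 255;0 0 0 0 255",
)

```text
time_s: 31.13
tool_pos: [0.4482, -0.4018, 0.0246]
tool_rot: [-180.0, -0.0, -39.7]
force: [-0.5, 1.9, 4.9]
grip_width: 0.0359
grasp_force: 25.0
```

Run:
```python
from h import *
o=telemetry.get_obs(); print(o["grip_width"],o["grasp_force"],o["force"])
go(.5786,.2978,.13,19.6)
```

```text
0.035869138334486704 24.999935855157673 [-0.50428066  1.85381735  4.88649527]
now [ 0.4482 -0.4018  0.0246] [-1.7996e+02 -2.0000e-02 -3.9700e+01] t 31.13 q7 -63.6 shift mm [-346.6 -621.6 -105.1] turn rad -1.035
```

arm_command(
  series="0 0 -10 0 255;0 0 -30 0 255;0 0 -35 0 255;-5 -9 -30 0 255;-12 -22 0 0 255;-17 -30.5 0 0 255;-17 -30.5 0 0 255;-17 -30.5 0 0 255;-17 -30.5 0 0 255;-17 -30.5 0 0 255;-17 -30.5 0 0 255;-17 -30.5 0 0 255;-17 -30.5 0 0 255;-17 -30.5 0 0 255;-17 -30.5 0 0 255;-17 -30.5 0 0 255;-17 -30.5 0 0 255;-17 -30.5 0 0 255;-17 -30.5 0 0 255;-17 -30.5 0 0 255",
)

```text
time_s: 32.8
tool_pos: [0.5504, 0.1489, 0.129]
tool_rot: [180.0, 0.0, -39.7]
force: [0.5, -0.2, -1.6]
grip_width: 0.0354
grasp_force: 25.0
```

Run:
```python
from h import *
go(.5786,.2978,.13,19.6)
```

```text
now [0.5504 0.1489 0.129 ] [ 1.7997e+02  1.0000e-02 -3.9740e+01] t 32.8 q7 -131.9 shift mm [ -73.5 -132.5   -1.1] turn rad -1.036
```

arm_command(
  series="0 0 0 -0.115 255;0 0 0 -0.115 255;0 0 0 -0.115 255;0 0 0 -0.115 255;0 0 0 -0.115 255;0 0 0 -0.115 255;0 0 0 -0.115 255;0 0 0 -0.115 255;0 0 0 -0.115 255;0 0 0 0 255;0 0 0 0 255",
)

```text
time_s: 33.72
tool_pos: [0.5504, 0.1471, 0.129]
tool_rot: [180.0, 0.0, 19.4]
force: [-0.3, -0.1, -2.7]
grip_width: 0.0358
grasp_force: 25.0
```

Run:
```python
from h import *
go(.5786,.2978,.13,19.6)
```

```text
now [0.5504 0.1471 0.129 ] [1.7999e+02 3.0000e-02 1.9360e+01] t 33.72 q7 -77.2 shift mm [  76.5 -132.9   -1.1] turn rad -0.004
```

arm_command(
  series="6 -11 0 -0.004 255;13 -22 0 0 255;13 -22 0 0 255;13 -22 0 0 255;13 -22 0 0 255;13 -22 0 0 255;5.5 -12 0 0 255;0 0 0 0 255;0 0 0 0 255;0 0 0 0 255",
)

```text
time_s: 34.55
tool_pos: [0.5777, 0.2969, 0.129]
tool_rot: [179.9, 0.0, 19.7]
force: [-0.8, 0.0, -3.4]
grip_width: 0.0361
grasp_force: 25.0
```

Run:
```python
from h import *
go(.5786,.2978,.0316,19.6)
```

```text
now [0.5777 0.2969 0.129 ] [1.7991e+02 4.0000e-02 1.9690e+01] t 34.55 q7 -85.9 shift mm [ 1.2 -0.7 97.4] turn rad 0.002
```

arm_command(
  series="1 -0.5 15 0 255;0 0 25 0 255;0 0 25 0 255;0 0 16 0 255;0 0 8 0 255;0 0 4 0 255;0 0 2.5 0 255;0 0 0 0 255;0 0 0 0 255",
)

```text
time_s: 35.3
tool_pos: [0.5793, 0.2997, 0.0348]
tool_rot: [-180.0, -0.1, 19.8]
force: [0.4, 0.7, -1.5]
grip_width: 0.0357
grasp_force: 25.0
```

arm_command(
  series="0 0 1.5 0 255;0 0 1.5 0 255;0 0 0 0 255;0 0 0 0 255;0 0 0 0 255",
)

```text
time_s: 35.72
tool_pos: [0.5792, 0.3, 0.0316]
tool_rot: [-180.0, -0.1, 19.8]
force: [1.2, 0.8, 2.2]
grip_width: 0.0357
grasp_force: 25.0
```

arm_command(
  series="0 0 0 0 125;0 0 0 0 125;0 0 0 0 125;0 0 0 0 125;0 0 0 0 125;0 0 -5 0 125;0 0 -15 0 125;0 0 -30 0 125;0 0 -35 0 0;0 0 -35 0 0;0 0 -30 0 0;-10 0 -20 0 0;-20 0 0 0 0;-20 0 0 0 0;0 0 0 0 0;0 0 0 0 0;0 0 0 0 0",
)

```text
time_s: 37.13
tool_pos: [0.5319, 0.2829, 0.2017]
tool_rot: [-180.0, -0.1, 19.8]
force: [-0.0, 0.5, -0.0]
grip_width: 0.0858
grasp_force: 0.0
```

Run:
```python
from h import *
p,im=snap("w9.png"); t=cams.read_camera("top")
g=lambda a:((a/255.)**.6*255).astype('u1')
a=g(im[0:280,100:540]); b=cv2.resize(g(t[135:265,165:475]),(440,185))
cv2.imwrite("pics/fin.png",np.vstack([a,b])); print(telemetry.get_obs()["tool_pos"])
```

```text
[0.53202413 0.28280319 0.20107676]
```

View pics/fin.png

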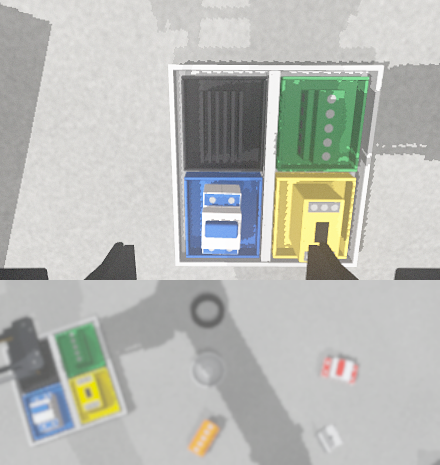

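All four parts stand upright in their own compartments, and the red breaker and orange block are untouched. I'm handing the job in.

```bash
python3 -c "
from cell import env
print(env.sign_off())"
```

```text
the job is handed in; nothing more can be done
None
```

The green terminal block, blue-switch breaker, yellow safety module and heat sink stand upright in the compartments of their own colours, the red-switch breaker and orange block were left where they stood, and the job was handed in at about 37 s.

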